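One free turn of the arm exerciser

ROBOT

A 6-joint arm with a two-finger parallel gripper is mounted at the origin on the work surface. World frame = base frame: x ahead of the robot, y to its left, z up, the work surface at z = 0. Lengths are in m, angles in rad, forces in N, time in s.
With the tool pointing down it reaches from about 0.225 to 0.875 m from the base axis. Payload 3.4 kg.
Tool frame: the origin (TCP) lies at the very end of the fingers, on their centre line; the grasp point (between the pads) lies 19 mm behind it; z points along the fingers, y is the direction in which the jaws open and shut (so a half turn about z gives the same grasp; the last joint's range is limited). The gripper opens to 85 mm and grips with 20 to 120 N. Pads are 22 mm wide; open, the fingers measure 114 mm over their backs; the gripper's body (76 mm by 85 mm) begins 54 mm behind the grasp point. The pads swing forward as they close: fully open they stand 13 mm farther back than shut.
Start: joints at [1.136, 0.276, 1.505, -0, 1.361, -0.121], TCP at [0.178, 0.547, 0.231] pointing down, gripper open.
Joint ranges: [-2.89, 2.89], [-0.75, 2.08], [0.22, 2.7], [-1.18, 4.32], [0.11, 2.71], [-2.7, 2.7]. Speed limits (rad/s): [2.57, 2.57, 3.14, 3.14, 3.14, 3.14].

INTERFACE

Orientations are given as a unit quaternion [w, x, y, z].
In Python, from rig import telemetry, optics, order gives the robot as it stands.
- The arm moves only by the shell command python3 -m creep 'ROWS' [FORCE]. ROWS is a JSON object of lists of equal length, an entry for each row: "slide": the shift along the world's x, y, z normalised to -1 to 1, where 1 is 0.15 m, a list of three; "twist": the turn, a rotation vector about the world's x, y, z normalised to -1 to 1, where 1 is 360 degrees, a list of three; "fingers": the gripper's target within -1 to 1 (fully open at 1, half-way at 0, shut at -1). A call has 1 to 20 rows; each row is the pose to reach, as a shift and turn from the pose commanded when the call began, turning the shorter way round; what a row does not reach only later rows make up. A row lasts 1/10 s, in which the tool goes at most 50 mm and 8.59 degrees, less where a joint would pass 70% of its speed; a pose out of reach is approached as far as the arm can. A call with a number of a shift or a turn outside -1 to 1 is refused whole. A call with a gripper value outside its range is refused whole. The fingers move at their own pace and stop on an object; FORCE is the grip in N (left out, the last holds). Time passes only in rows, so rows that repeat a pose let the fingers close. It gives the time, the measured TCP pose, the force and the opening at its end, in the units of the state.
- telemetry.get_state(): the state, without advancing time (a new reading comes with each control period).
- optics.get_image(name): name is "side" or "top" or "wrist"; returns a dict with "img" (400x640x3 uint8, blue, green, red), "depth" (400x640 float32, m along the optical axis (not along the pixel's ray), 0 where there is no reading), "fovy" (degrees; the focal length in pixels is half the picture's height over the tangent of half this angle, whatever the lens; pixels are square), "cx", "cy" (the principal point, pixels), "world_from_camera" (4x4, takes a point from camera to world coordinates). Camera axes: x right, y down, z forward; pixel columns grow to the right and rows downward; lengths in m; the calibration is good to about 2 mm. The wrist camera is an equidistant fisheye: a pixel r from the principal point sees the ray r / f radians off the axis. A picture is of the moment at which its call begins.
- order.sign_off(): hands the job in, once; it reports no verdict.
The state is a dict: "clock": time; "qpos": joint angles; "qd": joint speeds; "effort": joint torques, N m; "position": TCP position; "ee_rot": TCP orientation; "contact_force": force on the tool from outside, world axes, zero at the start; "moment": the same for the moment, N m; "width": finger opening in m.
Only numpy, scipy, OpenCV 4.12 (cv2) and the standard library are available. Lean on these libraries where they do the work, as an engineer would, in place of code of your own. Each camera call takes 0.05 s, during which the arm holds its last target.

TASK

Before the next breathing patient comes in, check that the large table-top hand-crank exerciser runs freely: take its grip and turn the crank one full turn clockwise (seen from above), so that it ends back in line with the tooth on its base, and let go. Leave the crank of the smaller exerciser alone.

Things in the scene. Friction and masses are not known exactly. Their poses are not given: they have to be found in the camera images.
- large_grip (a point): Centre (half-way up) of the LARGE exerciser's upright black rubber grip: a round post 30 mm thick, 65 mm tall (46 to 111 mm above the table, this point at 78 mm), 65 mm out from the axle. It spins freely on its own pin: it can be pinched from above at any yaw and led round in a circle at fixed yaw. Nothing else on this exerciser is above 52 mm.
- large_hub (a point): Point on the LARGE exerciser's upright axle, 50 mm above the table: centre of the grip's circle. Its x axis points level to the black index tooth (16 mm wide) on the base's rim. Grey disc 170 mm across on a round white base 210 mm across, fixed to the table (the smaller exerciser's base: 132 mm).
- large_crank (a joint): Angle of the large exerciser's crank in rad, growing clockwise seen from above and counting on past a full turn: 0 when the grip is in line with the index tooth on the base's rim (it starts within 0.1 of that), 6.28 after one full turn. It has no end stop; a brake resists with about 2 N at the grip, and the crank stays where it is left.
- small_grip (a point): Centre (half-way up) of the SMALLER exerciser's upright grip, 18 mm thick, 34 mm tall, its top 73 mm above the table, 38 mm out from its axle; it stands on the other side (left or right) of the table. Not to be moved.
Mind the look-alikes: they are no part of the job. Leave any green or pink look-alike of the part that bears large_grip alone.

How it is judged:
By the outcome, as a careful person would: the job done as asked, in the order asked, and still so for the second after the job is handed in, with the robot touching nothing.
It also fails if it takes over 53 s, if anything falls off the work surface, if the arm or the gripper's body presses on something with over 40 N, if the wrist force passes 120 N, or if a joint passes its speed limit or range.

## Working session

There is one attempt and no reset: what is moved stays moved. The work goes in short steps, Python scripts to look and compute and a shell command to move; the robot and the scene stay as the last step left them, time stands still between calls to the robot, and variables do not carry over. Pictures are saved under pics/ and viewed, and the job is handed in when it is done.

```bash
mkdir -p pics; ls; python3 - <<'E'
from rig import telemetry, optics
import cv2,numpy as np
print(telemetry.get_state())
for n in ("side","top"):
    d=optics.get_image(n); cv2.imwrite(f"pics/{n}0.png",d["img"]); np.savez(f"{n}0.npz",**d)
    print(n,d["fovy"],d["cx"],d["cy"],d["world_from_camera"])
E
```

```text
pics
{'clock': 0.0, 'qpos': array([ 1.13597311e+00,  2.76605928e-01,  1.50616854e+00,  2.35782561e-05,
        1.36068976e+00, -1.20994373e-01]), 'qd': array([-9.40570271e-04, -9.43692705e-05,  8.82290236e-04,  1.92603073e-03,
        3.26783536e-04, -2.24184582e-03]), 'effort': array([ 3.32779537e-04, -4.16763496e+01, -2.45815426e+01,  2.69018949e-05,
        1.09758211e-02,  4.14677871e-06]), 'position': array([0.1772685 , 0.54642387, 0.23041937]), 'ee_rot': array([-2.67814469e-04,  1.56273659e-01,  9.87713353e-01, -8.96721078e-04]), 'contact_force': array([-0.89807573,  0.16104022,  0.96403736]), 'moment': array([-0.00915988,  0.00280128,  0.00333172]), 'width': 0.08526079597202363}
side 52.9931287229448 319.10022368984215 201.5646057472544 [[ 0.99094142 -0.09257671  0.09728649  0.43012897]
 [-0.13365822 -0.75032583  0.64741535 -0.60490612]
 [ 0.01306099 -0.65455382 -0.75590258  0.833494  ]
 [ 0.          0.          0.          1.        ]]
top 42.540222694556576 324.25770919738244 200.01740630207715 [[-0.01366683 -0.98424098  0.17630344  0.26651573]
 [-0.99990508  0.0131451  -0.00412691  0.03069967]
 [ 0.00174434 -0.17634311 -0.98432721  1.37031963]
 [ 0.          0.          0.          1.        ]]
```

View pics/top0.png

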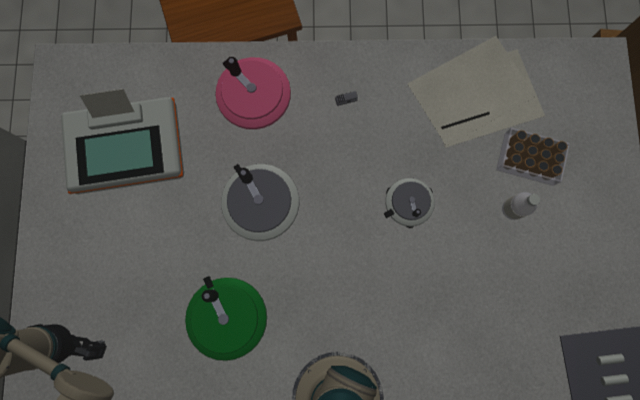

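View pics/side0.png

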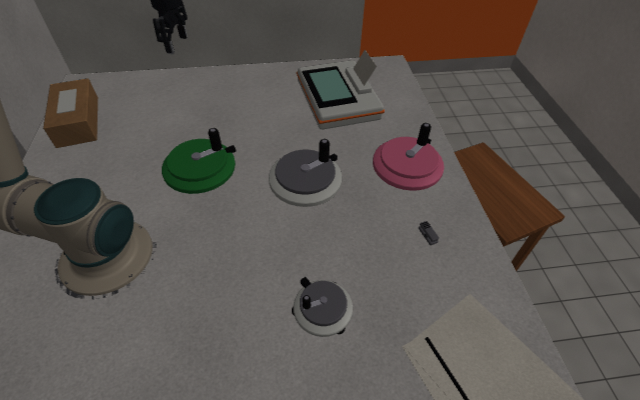

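Candidates, by top-camera pixel:
- Grey disc on white base with grip at (245,175): the large exerciser.
- Green at (210,296): look-alike.
- Pink at (232,66): look-alike.
- Small grey one at (416,212): the smaller exerciser.

I choose the grey/white one at (245,175) and check it in a close crop.

```bash
cat > h.py <<'E'
import numpy as np,cv2
def cloud(d):
    f=200/np.tan(np.radians(float(d["fovy"]))/2)
    v,u=np.mgrid[0:400,0:640]; z=d["depth"]
    p=np.stack([(u-d["cx"])/f*z,(v-d["cy"])/f*z,z],-1)
    T=d["world_from_camera"]; return p@T[:3,:3].T+T[:3,3]
def ray(d,u,v,h):
    f=200/np.tan(np.radians(float(d["fovy"]))/2);T=d["world_from_camera"]
    r=T[:3,:3]@np.array([(u-d["cx"])/f,(v-d["cy"])/f,1]);return T[:3,3]+r*(h-T[2,3])/r[2]
def proj(d,P):
    f=200/np.tan(np.radians(float(d["fovy"]))/2);T=d["world_from_camera"]
    c=T[:3,:3].T@(np.asarray(P)-T[:3,3]);return c[:2]/c[2]*f+[d["cx"],d["cy"]]
E
python3 - <<'E'
from h import *
for n,(x0,y0,x1,y1) in dict(top=(205,145,315,255),side=(255,125,355,215)).items():
    d=dict(np.load(n+"0.npz")); W=cloud(d)
    m=np.zeros((400,640),bool); m[y0:y1,x0:x1]=1; m&=d["depth"]>0
    hsv=cv2.cvtColor(d["img"],cv2.COLOR_BGR2HSV)
    P=W[m]; 
    print(n,"hist",np.histogram(P[:,2],bins=np.arange(-.01,.13,.01)))
    g=m&(W[...,2]>.09); q=W[g]; print("grip",g.sum(),q.mean(0),q.min(0),q.max(0))
    t=m&(W[...,2]>.106); print("griptop",t.sum(),W[t].mean(0))
    b=m&(W[...,2]>.012)&(W[...,2]<.06);c=max(cv2.findContours(b.astype(np.uint8),0,1)[0],key=cv2.contourArea)
    print("ell",cv2.fitEllipse(c))
    A=W[b]; print(A.min(0),A.max(0))
    cv2.imwrite(f"pics/crop_{n}.png",cv2.resize(cv2.convertScaleAbs(d["img"][y0:y1,x0:x1],alpha=1.8),None,fx=5,fy=5,interpolation=2))
E
```

```text
top hist (array([3972, 3355,  932,  523, 1264, 1787,   51,    9,   12,   11,   14,
         66,   43,    0]), array([-0.01,  0.  ,  0.01,  0.02,  0.03,  0.04,  0.05,  0.06,  0.07,
        0.08,  0.09,  0.1 ,  0.11,  0.12,  0.13]))
grip 123 [0.56232956 0.22707516 0.10762003] [0.5497309  0.2132651  0.09024763] [0.5774893  0.24229026 0.11637949]
griptop 91 [0.56388885 0.22770661 0.11047662]
ell ((259.83233642578125, 202.7913055419922), (74.61443328857422, 77.47185516357422), 69.01146697998047)
[0.40385553 0.09517009 0.01202983] [0.61066955 0.30181459 0.05920345]
side hist (array([1509, 4051,  586,  546,  339, 1680,   69,   23,   36,   28,   31,
         32,   47,    0]), array([-0.01,  0.  ,  0.01,  0.02,  0.03,  0.04,  0.05,  0.06,  0.07,
        0.08,  0.09,  0.1 ,  0.11,  0.12,  0.13]))
grip 110 [0.56554492 0.22146762 0.10567102] [0.55166159 0.21197503 0.09030799] [0.57988737 0.23740948 0.11582925]
griptop 67 [0.56641704 0.22380956 0.11098291]
ell ((305.4007873535156, 176.85533142089844), (53.45958709716797, 73.0762710571289), 87.41983032226562)
[0.40536409 0.0925379  0.01203588] [0.65335337 0.41776898 0.05948312]
```

View pics/crop_top.png

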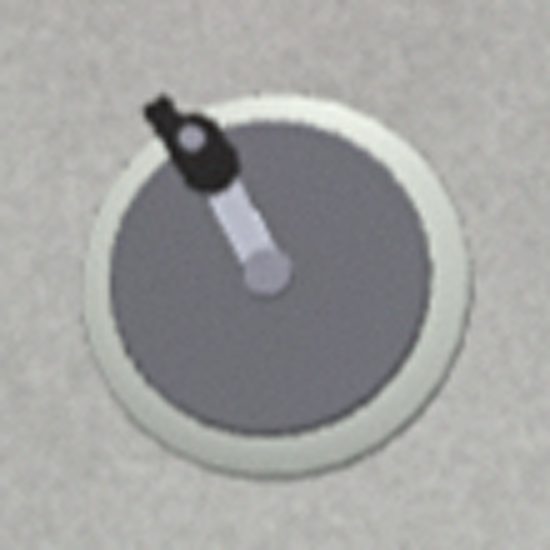

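View pics/crop_side.png

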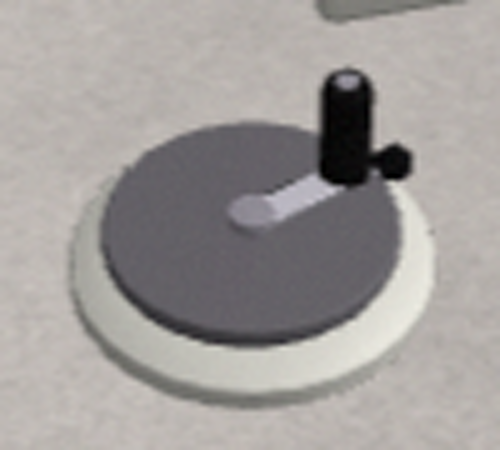

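```bash
python3 - <<'E'
from h import *
D={n:dict(np.load(n+"0.npz")) for n in("top","side")}
W={n:cloud(D[n]) for n in D}
def px(n,c): o=dict(top=(205,145),side=(255,125))[n]; return (c[0]+.5)/5-.5+o[0],(c[1]+.5)/5-.5+o[1]
for name,h,t,s in(("hub",.05,(267,272),(253,211)),("grip",.111,(191,137),(347,79)),("tooth",.03,(160,111),(397,162)),("tooth",.04,(160,111),(397,162))):
    print(name,ray(D["top"],*px("top",t),h),ray(D["side"],*px("side",s),h))
    for n,c in(("top",t),("side",s)):
        u,v=np.round(px(n,c)).astype(int); print("   ",n,u,v,W[n][v,u])
# disc ellipse (grey), height ~.042 ; circle fit of contour rays
for n,(x0,y0,x1,y1) in dict(top=(205,145,315,255),side=(255,125,355,215)).items():
    d=D[n]; m=np.zeros((400,640),bool); m[y0:y1,x0:x1]=1
    b=m&(W[n][...,2]>.012)&(W[n][...,2]<.07)&(abs(W[n][...,0]-.507)<.11)&(abs(W[n][...,1]-.198)<.11)
    P=W[n][b]; print(n,"median", [np.percentile(P[:,i],[1,99]).mean() for i in (0,1)])
    hs=cv2.cvtColor(d["img"],cv2.COLOR_BGR2HSV); g=m&(hs[...,2]<85)&(hs[...,2]>45)&(W[n][...,2]>.03)&(W[n][...,2]<.056)
    c=cv2.convexHull(max(cv2.findContours(g.astype(np.uint8),0,1)[0],key=cv2.contourArea))[:,0]
    Q=np.array([ray(d,u,v,.042) for u,v in c])
    (e,ax,an)=cv2.fitEllipse((Q[:,:2]*1000).astype(np.float32)); print("disc",e,ax,len(c), np.median(W[n][g][:,2]))
E
```

```text
hub [0.50800802 0.19812002 0.05      ] [0.5096115  0.19810325 0.05      ]
    top 258 199 [0.50850291 0.19846311 0.04729427]
    side 305 167 [0.50877977 0.19545061 0.05188162]
grip [0.56635969 0.22921194 0.111     ] [0.56615973 0.23238081 0.111     ]
    top 243 172 [0.5662169  0.22861943 0.11157172]
    side 324 140 [0.56548613 0.22843181 0.11582925]
tooth [0.60017071 0.25879813 0.03      ] [0.60004243 0.24929694 0.03      ]
    top 237 167 [0.60016754 0.25810049 0.02773785]
    side 334 157 [0.60056164 0.25190715 0.02754475]
tooth [0.59768134 0.2570963  0.04      ] [0.59792775 0.23866583 0.04      ]
    top 237 167 [0.60016754 0.25810049 0.02773785]
    side 334 157 [0.60056164 0.25190715 0.02754475]
top median [np.float64(0.5063920676967804), np.float64(0.1977743480880641)]
disc (506.0547790527344, 197.43353271484375) (167.72215270996094, 168.84486389160156) 35 0.04050023316766005
side median [np.float64(0.5093031866010052), np.float64(0.1849731361248379)]
disc (509.9432373046875, 195.6827392578125) (164.63711547851562, 172.28125) 23 0.04189208230104735
```

The crop confirms it: a grey disc on a white base, with the black grip cap at top (243,172), hub at (258,199) and black tooth at (236,167). The tooth bearing is about 33° and the grip's about 29°, so the crank starts at roughly +0.07 rad. I'll move above the grip.

```bash
python3 -m creep '{"slide":[[0.2,-0.15,0],[0.45,-0.35,0],[0.7,-0.55,0],[0.9,-0.72,0],[1,-0.8,0],[1,-0.8,0]],"twist":[[0,0,0],[0,0,0],[0,0,0],[0,0,0],[0,0,0],[0,0,0]],"fingers":[1,1,1,1,1,1]}' 60
python3 -m creep '{"slide":[[0.2,-0.16,0],[0.45,-0.36,0],[0.7,-0.56,0],[0.9,-0.73,0],[1,-0.81,0],[1,-0.81,0]],"twist":[[0,0,0],[0,0,0],[0,0,0],[0,0,0],[0,0,0],[0,0,0]],"fingers":[1,1,1,1,1,1]}' 60
python3 -m creep '{"slide":[[0.15,-0.12,0],[0.35,-0.3,0],[0.5,-0.42,0],[0.59,-0.5,0],[0.59,-0.5,0],[0.59,-0.5,0]],"twist":[[0,0,0],[0,0,0],[0,0,0],[0,0,0],[0,0,0],[0,0,0]],"fingers":[1,1,1,1,1,1]}' 60
python3 - <<'E'
from rig import telemetry, optics
import cv2,numpy as np
d=optics.get_image("wrist"); cv2.imwrite("pics/w1.png",d["img"]); np.savez("w1.npz",**d)
d=optics.get_image("side"); cv2.imwrite("pics/s1.png",d["img"][60:260,180:500].repeat(2,0).repeat(2,1))
E
```

```text
clock: 0.7
position: [0.3293, 0.4251, 0.2309]
ee_rot: [0.0, 0.158, 0.987, -0.001]
contact_force: [0.0, 0.4, 0.5]
width: 0.0852
clock: 1.3
position: [0.4789, 0.3047, 0.2307]
ee_rot: [-0.0, 0.158, 0.988, -0.0]
contact_force: [0.4, -1.1, 0.1]
width: 0.0852
clock: 1.9
position: [0.5647, 0.2317, 0.2311]
ee_rot: [-0.001, 0.156, 0.988, 0.0]
contact_force: [-1.3, -0.6, -0.3]
width: 0.0853
```

View pics/w1.png

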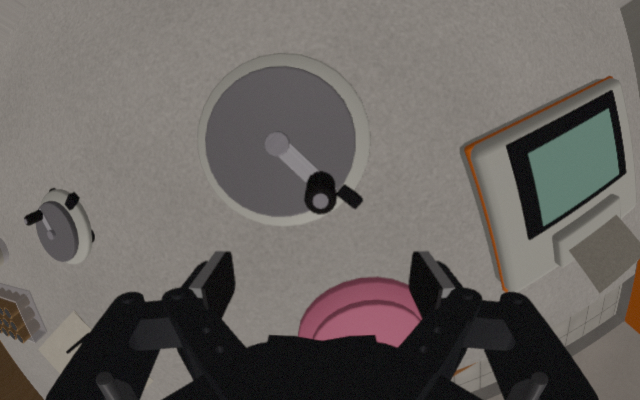

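View pics/s1.png

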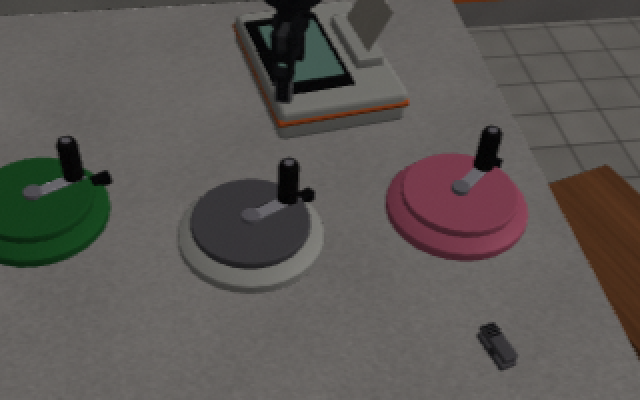

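The wrist view shows the hub at (276,144), the grip cap at (320,201) and the tooth's outer end at (350,196). I'll cross-check the positions from these.

```bash
python3 - <<'E'
from h import *
d=dict(np.load("w1.npz")); f=200/np.tan(np.radians(float(d["fovy"]))/2);T=d["world_from_camera"]
def wr(u,v,h):
    x,y=u-d["cx"],v-d["cy"];r=np.hypot(x,y);th=r/f
    k=T[:3,:3]@np.array([x/r*np.sin(th),y/r*np.sin(th),np.cos(th)]);return T[:3,3]+k*(h-T[2,3])/k[2]
for n,u,v,h in(("hub",276,144,.05),("grip",320,201,.111),("tooth",350,196,.027),("white base L",197,140,.02),("R",370,140,.02)): print(n,wr(u,v,h))
im=cv2.convertScaleAbs(d["img"][110:240,250:390],alpha=2); cv2.imwrite("pics/w1c.png",cv2.resize(im,None,fx=4,fy=4,interpolation=2))
E
```

```text
hub [0.50943773 0.20046859 0.05      ]
grip [0.56695625 0.23055342 0.111     ]
tooth [0.59378253 0.25823076 0.027     ]
white base L [0.47265506 0.10566713 0.02      ]
R [0.53919963 0.29965503 0.02      ]
```

View pics/w1c.png

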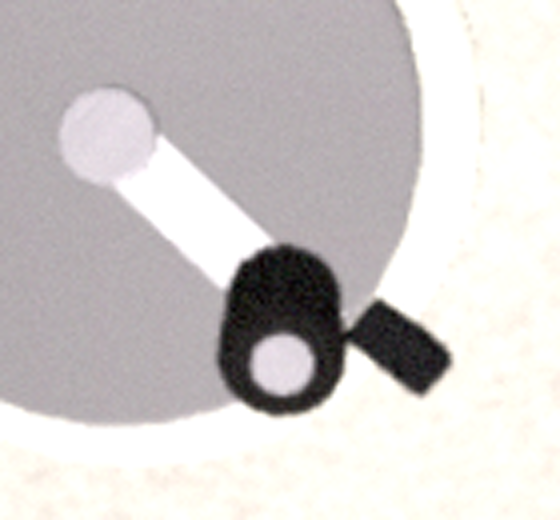

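Position is already over the grip (0.5665, 0.230), and the views agree to about 2 mm. Next I descend and pinch.

```bash
python3 -c "
from rig import telemetry as t;print(t.get_state()['position'])"
python3 -m creep '{"slide":[[0,0,-0.12],[0,0,-0.28],[0,0,-0.42],[0,0,-0.52],[0,0,-0.6],[0,0,-0.6]],"twist":[[0,0,0],[0,0,0],[0,0,0],[0,0,0],[0,0,0],[0,0,0]],"fingers":[1,1,1,1,1,1]}' 60
python3 -m creep '{"slide":[[0,0,-0.1],[0,0,-0.2],[0,0,-0.3],[0,0,-0.4],[0,0,-0.47],[0,0,-0.5],[0,0,-0.5]],"twist":[[0,0,0],[0,0,0],[0,0,0],[0,0,0],[0,0,0],[0,0,0],[0,0,0]],"fingers":[1,1,1,1,1,1,1]}' 60
python3 - <<'E'
from rig import telemetry, optics
import cv2
print(telemetry.get_state()['position'])
d=optics.get_image("wrist"); cv2.imwrite("pics/w2.png",d["img"])
E
```

```text
[0.56454679 0.23179435 0.23134918]
clock: 2.6
position: [0.5642, 0.2309, 0.1398]
ee_rot: [-0.002, 0.156, 0.988, -0.001]
contact_force: [-0.8, 0.7, 0.1]
width: 0.0852
clock: 3.3
position: [0.5659, 0.2306, 0.0663]
ee_rot: [-0.0, 0.156, 0.988, 0.0]
contact_force: [0.4, -0.2, 0.4]
width: 0.0852
[0.56591858 0.23057709 0.06629063]
```

View pics/w2.png

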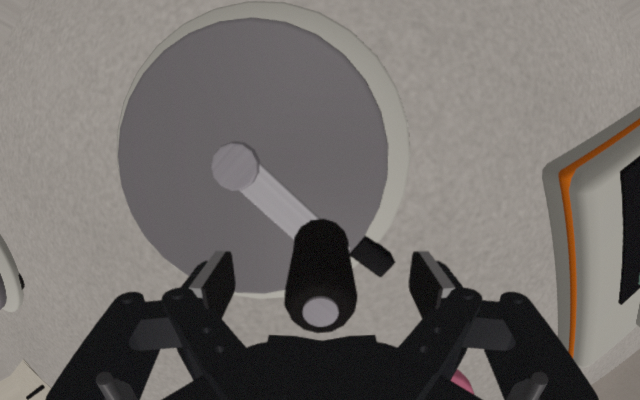

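The grip, with its cap at (320,311), is centred between the pads at (213,275) and (430,275). I'll close on it.

```bash
python3 -m creep '{"slide":[[0,0,0],[0,0,0],[0,0,0],[0,0,0],[0,0,0],[0,0,0],[0,0,0],[0,0,0]],"twist":[[0,0,0],[0,0,0],[0,0,0],[0,0,0],[0,0,0],[0,0,0],[0,0,0],[0,0,0]],"fingers":[-1,-1,-1,-1,-1,-1,-1,-1]}' 60
python3 - <<'E'
from rig import telemetry
s=telemetry.get_state();print(s['position'],s['contact_force'],s['moment'],s['width'])
import numpy as np
# offsets in slide units relative to start, clockwise turn about hub; start angle a0
a0=28.5;R=.0655
for k in range(0,361,10):
    a=np.radians(a0-k);print(k,np.round(R*np.array([np.cos(a)-np.cos(np.radians(a0)),np.sin(a)-np.sin(np.radians(a0))])/.15,3))
E
```

```text
clock: 4.15
position: [0.566, 0.2303, 0.067]
ee_rot: [0.0, 0.156, 0.988, -0.0]
contact_force: [-1.7, -1.2, 5.4]
width: 0.0285
[0.56595147 0.23029365 0.06695699] [-1.69472292 -1.19025357  5.41970947] [-0.19504273  0.27517931  0.03508517] 0.028478751462819966
0 [0. 0.]
10 [ 0.03 -0.07]
20 [ 0.048 -0.144]
30 [ 0.053 -0.22 ]
40 [ 0.044 -0.295]
50 [ 0.023 -0.368]
60 [-0.011 -0.437]
70 [-0.057 -0.498]
80 [-0.112 -0.55 ]
90 [-0.175 -0.592]
100 [-0.245 -0.622]
110 [-0.319 -0.64 ]
120 [-0.395 -0.645]
130 [-0.471 -0.636]
140 [-0.544 -0.615]
150 [-0.612 -0.581]
160 [-0.673 -0.535]
170 [-0.725 -0.48 ]
180 [-0.768 -0.417]
190 [-0.798 -0.347]
200 [-0.816 -0.273]
210 [-0.82  -0.197]
220 [-0.812 -0.121]
230 [-0.79  -0.048]
240 [-0.756  0.02 ]
250 [-0.711  0.081]
260 [-0.656  0.133]
270 [-0.592  0.175]
280 [-0.522  0.206]
290 [-0.448  0.224]
300 [-0.372  0.228]
310 [-0.297  0.22 ]
320 [-0.224  0.198]
330 [-0.156  0.164]
340 [-0.094  0.119]
350 [-0.042  0.063]
360 [-0.  0.]
```

Pinched (28.5 mm). First quarter turn, checking the force.

```bash
python3 -m creep '{"slide":[[0.016,-0.034,0],[0.03,-0.07,0],[0.048,-0.144,0],[0.053,-0.22,0],[0.044,-0.295,0],[0.023,-0.368,0],[-0.011,-0.437,0],[-0.057,-0.498,0],[-0.112,-0.55,0],[-0.175,-0.592,0],[-0.175,-0.592,0]],"twist":[[0,0,0],[0,0,0],[0,0,0],[0,0,0],[0,0,0],[0,0,0],[0,0,0],[0,0,0],[0,0,0],[0,0,0],[0,0,0]],"fingers":[-1,-1,-1,-1,-1,-1,-1,-1,-1,-1,-1]}' 60
python3 - <<'E'
from rig import telemetry,optics
import cv2
s=telemetry.get_state();print(s['qpos'],s['moment'])
d=optics.get_image("wrist"); cv2.imwrite("pics/w3.png",d["img"])
E
```

```text
clock: 5.25
position: [0.5381, 0.1415, 0.0669]
ee_rot: [-0.001, 0.157, 0.988, 0.0]
contact_force: [-2.9, 1.9, 8.8]
width: 0.0288
[ 1.31586028e-01  3.89684352e-01  1.78198701e+00  1.07339446e-03
  9.71061116e-01 -1.12546289e+00] [0.36974806 0.52711841 0.00878602]
```

View pics/w3.png

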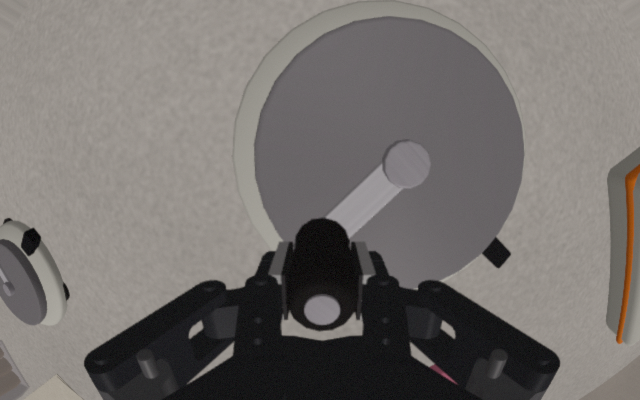

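The grip at (320,270) is held and the crank has followed a quarter turn, tooth now at (497,252) with low forces. I'll carry on from 90° to 270°.

```bash
python3 -m creep '{"slide":[[-0.034,-0.016,0],[-0.07,-0.03,0],[-0.144,-0.048,0],[-0.22,-0.053,0],[-0.296,-0.044,0],[-0.369,-0.023,0],[-0.437,0.011,0],[-0.498,0.057,0],[-0.55,0.112,0],[-0.593,0.175,0],[-0.623,0.245,0],[-0.641,0.319,0],[-0.645,0.395,0],[-0.637,0.471,0],[-0.615,0.544,0],[-0.581,0.612,0],[-0.536,0.673,0],[-0.481,0.725,0],[-0.417,0.767,0],[-0.417,0.767,0]],"twist":[[0,0,0],[0,0,0],[0,0,0],[0,0,0],[0,0,0],[0,0,0],[0,0,0],[0,0,0],[0,0,0],[0,0,0],[0,0,0],[0,0,0],[0,0,0],[0,0,0],[0,0,0],[0,0,0],[0,0,0],[0,0,0],[0,0,0],[0,0,0]],"fingers":[-1,-1,-1,-1,-1,-1,-1,-1,-1,-1,-1,-1,-1,-1,-1,-1,-1,-1,-1,-1]}' 60
python3 - <<'E'
from rig import telemetry,optics
import cv2
s=telemetry.get_state();print(s['qpos'],s['moment'])
d=optics.get_image("wrist"); cv2.imwrite("pics/w4.png",d["img"])
E
```

```text
clock: 7.3
position: [0.4778, 0.2569, 0.0669]
ee_rot: [0.001, 0.156, 0.988, -0.001]
contact_force: [1.7, -0.4, 7.8]
width: 0.0283
[ 0.36599433  0.37164188  1.81357132 -0.00188102  0.95593192 -0.89122196] [-0.05746766 -0.38343613 -0.02879373]
```

View pics/w4.png

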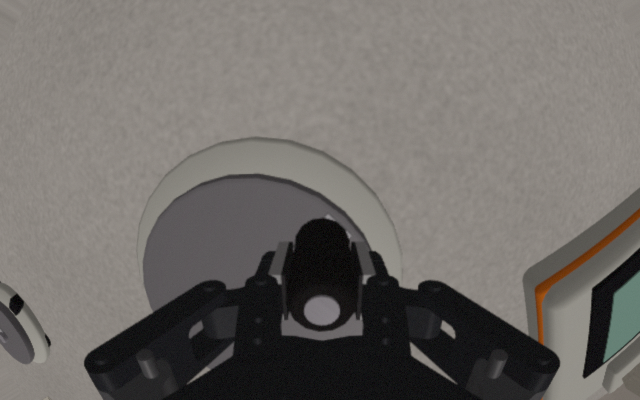

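The grip is still held at (322,270), three quarters round. I'll finish to about 33.5°, the tooth's bearing.

```bash
python3 -m creep '{"slide":[[0.034,0.016,0],[0.07,0.031,0],[0.144,0.049,0],[0.22,0.053,0],[0.295,0.045,0],[0.368,0.023,0],[0.436,-0.011,0],[0.498,-0.056,0],[0.525,-0.083,0],[0.55,-0.112,0],[0.572,-0.142,0],[0.572,-0.142,0],[0.572,-0.142,0]],"twist":[[0,0,0],[0,0,0],[0,0,0],[0,0,0],[0,0,0],[0,0,0],[0,0,0],[0,0,0],[0,0,0],[0,0,0],[0,0,0],[0,0,0],[0,0,0]],"fingers":[-1,-1,-1,-1,-1,-1,-1,-1,-1,-1,-1,-1,-1]}' 60
python3 - <<'E'
from rig import telemetry,optics
import cv2,numpy as np
s=telemetry.get_state();print(s['position'],s['contact_force'])
d=optics.get_image("wrist"); cv2.imwrite("pics/w5.png",d["img"]); np.savez("w5.npz",**d)
E
```

```text
clock: 8.65
position: [0.5628, 0.2354, 0.0669]
ee_rot: [0.0, 0.156, 0.988, -0.0]
contact_force: [1.8, 0.3, 7.1]
width: 0.0287
[0.56284252 0.23536483 0.06693375] [1.84779852 0.34630569 7.14413049]
```

View pics/w5.png

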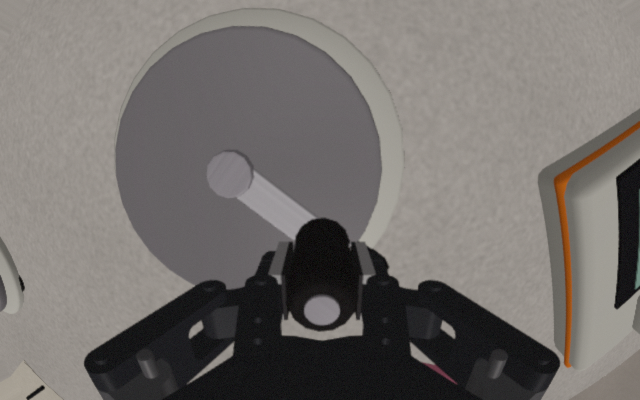

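The crank is nearly in line: hub at (230,174), grip at (322,270), tooth hidden behind the right pad. I'll release, rise straight up and check.

```bash
python3 -m creep '{"slide":[[0,0,0],[0,0,0],[0,0,0],[0,0,0],[0,0,0],[0,0,0],[0,0,0],[0,0,0],[0,0,0]],"twist":[[0,0,0],[0,0,0],[0,0,0],[0,0,0],[0,0,0],[0,0,0],[0,0,0],[0,0,0],[0,0,0]],"fingers":[1,1,1,1,1,1,1,1,1]}' 60
python3 -m creep '{"slide":[[0,0,0.1],[0,0,0.25],[0,0,0.45],[0,0,0.65],[0,0,0.85],[0,0,1],[0,0,1]],"twist":[[0,0,0],[0,0,0],[0,0,0],[0,0,0],[0,0,0],[0,0,0],[0,0,0]],"fingers":[1,1,1,1,1,1,1]}' 60
python3 - <<'E'
from rig import optics
import cv2,numpy as np
for n in("wrist","side"):
    d=optics.get_image(n); np.savez(n+"6.npz",**d)
    c=d["img"][110:240,240:380] if n=="wrist" else d["img"][120:220,250:370]
    cv2.imwrite(f"pics/{n}6.png",cv2.resize(cv2.convertScaleAbs(c,alpha=2),None,fx=4,fy=4,interpolation=2))
E
```

```text
clock: 9.6
position: [0.563, 0.2354, 0.0664]
ee_rot: [0.0, 0.156, 0.988, 0.0]
contact_force: [-0.3, -0.1, -0.4]
width: 0.0853
clock: 10.3
position: [0.5651, 0.236, 0.2203]
ee_rot: [0.004, 0.156, 0.988, 0.002]
contact_force: [0.7, 0.2, -0.4]
width: 0.0851
```

View pics/wrist6.png

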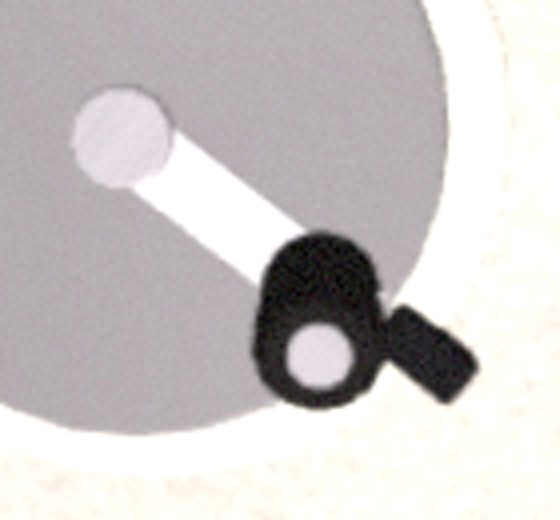

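View pics/side6.png

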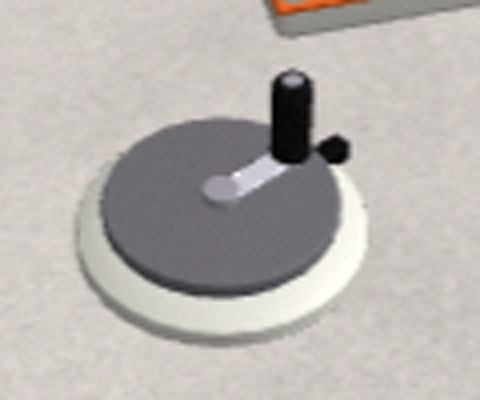

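```bash
python3 - <<'E'
from h import *
d=dict(np.load("wrist6.npz")); f=200/np.tan(np.radians(float(d["fovy"]))/2);T=d["world_from_camera"]
def wr(c,h):
    u,v=(c[0]+.5)/4-.5+240,(c[1]+.5)/4-.5+110
    x,y=u-d["cx"],v-d["cy"];r=np.hypot(x,y);th=r/f
    k=T[:3,:3]@np.array([x/r*np.sin(th),y/r*np.sin(th),np.cos(th)]);return T[:3,3]+k*(h-T[2,3])/k[2]
hub=wr((122,138),.05);g=wr((319,355),.111)
A=lambda a,b:np.degrees(np.arctan2(*(b-a)[1::-1]))
print(hub,g,"grip ang",A(hub,g))
for h in (.022,.027,.03): t=wr((433,353),h);print("tooth",h,t,A(hub,t),"edges",A(wr((405,305),h),wr((478,365),h)),A(wr((388,352),h),wr((443,402),h)))
print("link edges",A(wr((178,132),.046),wr((305,232),.046)),A(wr((135,187),.046),wr((262,285),.046)))
s=dict(np.load("side6.npz"))
def sp(c):return (c[0]+.5)/4-.5+250,(c[1]+.5)/4-.5+120
H=ray(s,*sp((222,188)),.05);G=ray(s,*sp((292,78)),.111);Tt=ray(s,*sp((336,150)),.027)
print(H,G,Tt,A(H,G),A(H,Tt))
E
```

```text
[0.50917026 0.20113541 0.05      ] [0.56322085 0.23617409 0.111     ] grip ang 32.953608134000554
tooth 0.022 [0.59593432 0.25976447 0.022     ] 34.04806901157966 edges 32.466715303432274 29.16902444653016
tooth 0.027 [0.59449188 0.25973269 0.027     ] 34.48054770101429 edges 32.46671530343245 29.16902444653003
tooth 0.03 [0.59362642 0.25971363 0.03      ] 34.74491373234082 edges 32.46671530343238 29.16902444653019
link edges 32.996572881257094 33.3009625920878
[0.50948138 0.19882293 0.05      ] [0.56315586 0.23812767 0.111     ] [0.59949497 0.25208637 0.027     ] 36.21456385781758 30.613932431111404
```

Grip bearing is about 33° and tooth bearing about 33°, averaged over the views. The gripper is clear, so I'm handing in.

```bash
python3 -c "
from rig import order,telemetry;print(telemetry.get_state()['clock']);print(order.sign_off())"
```

```text
10.4
the job is handed in; nothing more can be done
None
```

I pinched the large grey/white exerciser's grip from above and led it clockwise at fixed yaw through about 355°, one full turn back to the tooth. It had started about 5° past the tooth. I then opened the fingers, rose straight up and handed the job in at 10.4 s.

**Forces:** the readings I took between moves stayed below 10 N at the wrist, so the crank appeared to turn freely.

**Alignment:** in the last wrist image the grip and link bear about 33° from the hub. The tooth bears 29–34.5° depending on how it is measured, so they are in line to about 2°. The side view was less consistent: it gave 36° for the grip and 31° for the tooth. It is the coarser view; its grip bearing was also higher than the top camera's before the turn, so I went by the wrist image.

**Left alone:** the arm went nowhere near the smaller exerciser or the green and pink look-alikes. I did not measure them again afterwards.

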